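# Lean the work-instruction tablet on its bench stand

### The job

Lift the tablet, the largest of the three black devices standing in the charging dock, out of its slot and set it down gently on the aluminium stand: bottom edge behind the front lip, leaning back against the backrest, centred, with the screen facing out past the lip as it faced in the dock. Leave the two smaller handsets in the dock.

Things in the scene. Friction and masses are not known exactly. Their poses are not given: they have to be found in the camera images.
- tablet: the tablet (all sizes in mm): black slab 210 wide x 140 tall x 10 thick, 0.3-0.55 kg, screen on one face, upright on its long edge in one of the dock's three slots (which one varies), bottom 10 and top 150 above the table. Grip it across its thickness at mid top edge; lift straight up 30 to clear the slot. Origin: centre of its bottom edge face; z up the tablet, y along its width, x out of the screen.
- stand: the fixed aluminium stand: base plate 10 thick; backrest 180 wide, 80 up its slope, top leaning 20 deg towards -x; lip 8 thick, 12 high above the plate. Origin: on the table, mid-width, below the foot line of the backrest's front face; x towards and over the lip, y along the width, z up. Seat: x = 0 (backrest foot) to 25 (lip). Base: x -75 to 40, y -100 to 100. Stand and dock may swap sides.
- handset_a: smaller device, black slab 150 wide x 75 tall x 10 thick, upright in another slot of the dock, its top 85 above the table; leave it alone. Origin and axes as the tablet's. The dock: fixed grey block 175 x 247 x 35, slots 55 apart, 13 wide, 25 deep. Its front and the stand's face the same way within 45 degrees.
- handset_b: smaller device, black slab 150 wide x 75 tall x 10 thick, upright in another slot of the dock, its top 85 above the table; leave it alone. Origin and axes as the tablet's. Loose things between dock and stand are up to 85 tall.
Not all that is in view belongs to the job. What is shaped like the tablet but orange is not meant.

How it is judged:
By the outcome, as a careful person would: the job done as asked, in the order asked, and still so for the second after the job is handed in, with the robot touching nothing.
It also fails if it takes over 35 s, if anything falls off the work surface, if the arm or the gripper's body presses on something with over 40 N, if the wrist force passes 120 N, or if a joint passes its speed limit or range.

### The arm

A 7-joint arm with a two-finger parallel gripper is mounted at the origin on the work surface. World frame = base frame: x ahead of the robot, y to its left, z up, the work surface at z = 0. Lengths are in m, angles in rad, forces in N, time in s.
With the tool pointing down it reaches from about 0.4 to 0.85 m from the base axis. Payload 10.4 kg.
Tool frame: the origin (TCP) lies between the finger pads; the fingertips stand 22 mm ahead of it and the grasp point (between the pads) lies 3 mm ahead of it; z points along the fingers, y is the line along which they close (so a half turn about z gives the same grasp; the last joint's range is limited). The gripper opens to 85 mm and grips with 20 to 120 N. Pads are 22 mm wide; open, the fingers measure 114 mm over their backs; the gripper's body (76 mm by 85 mm) begins 54 mm behind the grasp point. The pads swing forward as they close: fully open they stand 13 mm farther back than shut.
Start: joints at [-1.264, 0.332, -0.065, 1.46, 0.022, 1.35, -0.088], TCP at [0.202, 0.591, 0.253] pointing down, gripper open.
Joint ranges: [-2.6, 2.6], [-0.5, 2.12], [-1.47, 1.34], [0.16, 2.42], [-1.27, 4.41], [0.06, 2.06], [-2.6, 2.6]. Speed limits (rad/s): [2.22, 2.22, 2.79, 2.79, 3.14, 3.14, 3.14].

### API

Orientations are given as a unit quaternion [x, y, z, w].
In Python, from workcell import manip, camera, ticket, boxes_of, outline_of gives the robot as it stands.
- The arm moves only by the tool carry_out, never from a script. Its argument "deltas" is a list of rows, each a list of 5 numbers: the shift along the tool's x, y, z as a fraction of full scale, then the turn about the tool's z as a fraction of full scale, then the opening, from -1 (shut) to 1 (fully open), so that 0 is half open. In form: [[tx, ty, tz, spin, gripper], ...]. A call has 1 to 20 rows; each row is the pose to reach, as a shift and turn from the pose commanded when the call began, along the tool's axes at that moment; what a row does not reach only later rows make up. Full scale, the value 1, is 150 mm for a shift and 30 degrees for a turn. A row lasts 1/8 s, in which the tool goes at most 62.5 mm and 10.7 degrees, less where a joint would pass 70% of its speed; a pose out of reach is approached as far as the arm can. A call with a number of a shift or a turn outside -1 to 1 is refused whole. A call with a gripper value outside its range is refused whole. The fingers move at their own pace and stop on an object; "force" is the grip in N (left out, the last holds). Time passes only in rows, so rows that repeat a pose let the fingers close. It gives the time, the measured TCP pose, the force, the opening and the grip force at its end, in the units of the state.
- manip.get_obs(): the state, without advancing time (a new reading comes with each control period).
- camera(name): name is "scene" or "top" or "wrist"; returns a dict with "img" (400x640x3 uint8, red, green, blue), "depth" (400x640 float32, m along the optical axis (not along the pixel's ray), 0 where there is no reading), "vertical_fov" (degrees; the focal length in pixels is half the picture's height over the tangent of half this angle, whatever the lens; pixels are square), "cx", "cy" (the principal point, pixels), "R" (3x3) and "t" (3): a world point X has camera coordinates R X + t. Camera axes: x right, y down, z forward; pixel columns grow to the right and rows downward; lengths in m; the calibration is good to about 2 mm. A picture is of the moment at which its call begins.
- ticket.hand_in(): hands the job in; it is judged then, once.
Trained networks look in a picture, given as the dict that the camera call returned (one of the last four; its "shot" number tells which), for a name from the list of things; names that differ only in an ending like _2 or _b are one class to them, and where a whole thing is asked for, a point or a joint stands for the part that bears it (a point fixed in the world has none). Each returns a list of dicts, best first, with "conf" (0 to 1); they miss things now and then, are a little off and sometimes report something else, mostly with a low value. They report only what shows in the picture. A call takes as long as a camera call. They do not tell look-alikes from the thing itself.
- boxes_of(query, picture): "position" ([x, y, z] in m, in world coordinates, good to about 4 mm: the middle of the surface that is visible of it).
- outline_of(query, picture): "region" (400x640 bool, what is visible of it).
The state is a dict: "clock": time; "joint_pos": joint angles; "joint_velocities": joint speeds; "tau": joint torques, N m; "position": TCP position; "ee_rot": TCP orientation; "ft_force": force on the tool from outside, world axes, zero at the start; "torque": the same for the moment, N m; "grip_width": opening from 0.0 (shut) to 1.0 (fully open); "grasp_force": force on a finger pad.
Only numpy, scipy, OpenCV 4.12 (cv2) and the standard library are available. Lean on these libraries where they do the work, as an engineer would, in place of code of your own. Each camera call takes 0.05 s, during which the arm holds its last target. There are 200 camera calls.

## Working session

There is one attempt and no reset: what is moved stays moved. The work goes in short steps, Python scripts to look and compute and a tool call to move; the robot and the scene stay as the last step left them, time stands still between calls to the robot, and variables do not carry over. Pictures are saved under pics/ and viewed, at most 10 in all, crops included, and the job is handed in when it is done.

Besides the shell and the picture viewer there is one more tool, called after ">>>" as name(argument=value, ...), one argument or row to a line, values as JSON. carry_out: Moves the arm, as the interface text tells. Its arguments: {"type":"object","properties":{"deltas":{"type":"array","items":{"type":"array","items":{"type":"number"}}},"force":{"type":"number"}},"required":["deltas"]}

```bash
mkdir -p pics
cat > h.py <<'E'
import numpy as np, cv2
from workcell import manip, camera, ticket, boxes_of, outline_of
def cloud(c):
    f=200/np.tan(np.radians(c["vertical_fov"]/2)); d=c["depth"]
    v,u=np.mgrid[0:400,0:640]
    P=np.stack([(u-c["cx"])/f*d,(v-c["cy"])/f*d,d],-1)
    return (P-c["t"])@c["R"]   # R^T(P-t)
def proj(c,X):
    f=200/np.tan(np.radians(c["vertical_fov"]/2)); p=c["R"]@np.array(X)+c["t"]
    return p[0]/p[2]*f+c["cx"],p[1]/p[2]*f+c["cy"]
E
python3 - <<'E'
from h import *
o=manip.get_obs(); print({k:np.round(v,3) for k,v in o.items()})
ims=[]
for n in ["top","scene"]:
    c=camera(n); cv2.imwrite(f"pics/{n}0.png",c["img"][:,:,::-1]); np.savez(f"{n}0.npz",**c)
    print(n,c["vertical_fov"],-c["R"].T@c["t"])
    for q in ["tablet","stand","handset_a"]:
        for b in boxes_of(q,c): print(q,np.round(b["position"],3),round(b["conf"],2))
E
```

```text
{'clock': np.float64(0.0), 'joint_pos': array([-1.264,  0.333, -0.065,  1.461,  0.022,  1.35 , -0.089]), 'joint_velocities': array([-0.   , -0.001,  0.001, -0.002,  0.002,  0.001, -0.002]), 'tau': array([-0.0000e+00, -6.2545e+01,  4.9000e-02, -3.9162e+01,  1.6000e-02,
        1.0000e-02,  0.0000e+00]), 'position': array([0.202, 0.591, 0.253]), 'ee_rot': array([ 0.164,  0.986, -0.001, -0.   ]), 'ft_force': array([ 0.283, -0.254, -0.26 ]), 'torque': array([ 0.041,  0.013, -0.064]), 'grasp_force': np.float64(0.0), 'grip_width': np.float64(1.001)}
top 56.45450992864194 [0.35057844 0.01819085 0.82241782]
tablet [0.544 0.234 0.117] 0.77
tablet [ 0.285 -0.194  0.107] 0.75
stand [ 0.49  -0.218  0.012] 0.83
handset_a [0.495 0.218 0.086] 0.86
handset_a [0.599 0.217 0.075] 0.83
scene 54.30999926113255 [0.95527805 0.41993006 0.64813509]
tablet [0.31  0.319 0.088] 0.76
tablet [ 0.29  -0.195  0.077] 0.63
tablet [0.556 0.249 0.103] 0.62
stand [ 0.503 -0.207  0.025] 0.82
handset_a [0.61  0.228 0.063] 0.71
```

View pics/top0.png

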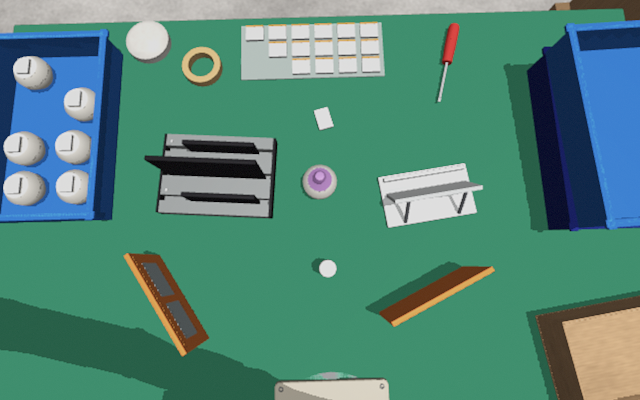

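View pics/scene0.png

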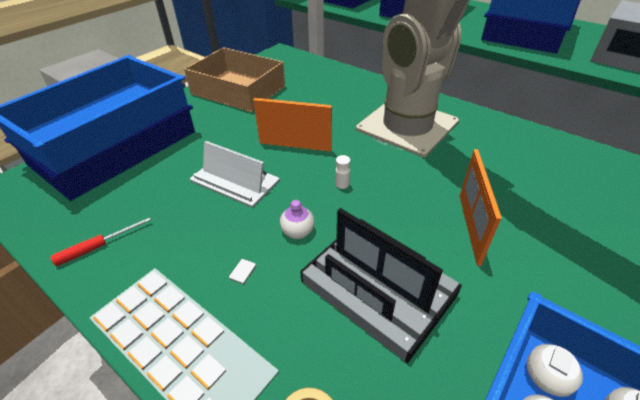

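The top view shows the tablet as the tall slab in the middle dock slot, about (205,167). The stand is at (430,195) with its lip on the far (+x) side. Both orange slabs are decoys. In the scene view the screen faces +x, with the tablet at about (390,260). A purple/white bottle stands between dock and stand at (320,182).

Run:
```python
from h import *
for n in ["top","scene"]:
    c=dict(np.load(n+"0.npz")); P=cloud(c); m=c["depth"]>0; img=c["img"]
    X=P[m]; C=img[m].astype(int)
    def sel(x0,x1,y0,y1,z0,z1): return (X[:,0]>x0)&(X[:,0]<x1)&(X[:,1]>y0)&(X[:,1]<y1)&(X[:,2]>z0)&(X[:,2]<z1)
    def pl(p,name):
        for _ in range(4):
            mu=p.mean(0);U,S,V=np.linalg.svd(p-mu,full_matrices=False); r=abs((p-mu)@V[2]); p=p[r<max(.003,2*np.median(r))]
        print(n,name,len(p),mu.round(4),'n',V[2].round(3)*np.sign(V[2][0]),'rms',np.sqrt((r**2).mean()).round(4)); return p
    s=X[sel(.4,.7,.08,.4,.1,.3)]
    print('zmax tab',np.percentile(s[:,2],[50,95,99]))
    t=s[s[:,2]>np.percentile(s[:,2],97)-.006]
    r=cv2.minAreaRect((t[:,:2]*1000).astype(np.float32)); print('top edge',len(t),r, t.mean(0))
    pl(s,'tablet face')
    # stand
    p=pl(X[sel(.4,.6,-.35,-.08,.03,.12)],'backrest'); print('zmax',p[:,2].max())
    r=cv2.minAreaRect((p[:,:2]*1000).astype(np.float32)); print(r)
    s=X[sel(.35,.65,-.4,-.05,.005,.1)]; r=cv2.minAreaRect((s[:,:2]*1000).astype(np.float32)); print('stand all',r,cv2.boxPoints(r))
    s=X[sel(.35,.65,-.4,-.05,.017,.03)]; print('lipcand',s[s[:,0]>.48].shape, s[s[:,0]>.48].mean(0), np.polyfit(s[s[:,0]>.48][:,1],s[s[:,0]>.48][:,0],1))
    for y0 in [(.05,.17)]:
        s=X[sel(.3,.7,-.02,.09,.02,.2)]; print('bottle',s.mean(0),s.max(0),s.min(0))
    s=X[sel(.4,.7,.08,.37,.028,.04)]; r=cv2.minAreaRect((s[:,:2]*1000).astype(np.float32)); print('dock',r,cv2.boxPoints(r))
```

```text
zmax tab [0.14479564 0.1510601  0.15197239]
top edge 617 ((549.8746337890625, 235.3292236328125), (208.90757751464844, 10.758492469787598), 85.83979034423828) [0.54946672 0.23525502 0.14930496]
top tablet face 934 [0.546  0.234  0.1323] n [ 0.996 -0.07  -0.054] rms 0.0012
top backrest 667 [ 0.4925 -0.2248  0.0658] n [0.913 0.128 0.386] rms 0.0012
zmax 0.08738107445718003
((494.09283447265625, -225.5501251220703), (25.323711395263672, 180.2104949951172), 7.861785888671875)
stand all ((514.8756103515625, -247.27528381347656), (145.913330078125, 249.25323486328125), 8.117751121520996) [[ 425.0517  -134.1995 ]
 [ 460.24823 -380.9552 ]
 [ 604.6995  -360.35107]
 [ 569.503   -113.59537]]
lipcand (414, 3) [ 0.5333938  -0.2185182   0.02204611] [-0.13444092  0.50401601]
bottle [0.48515593 0.0109567  0.05776576] [0.56510284 0.04874482 0.08683319] [ 0.32570974 -0.01999345  0.02039067]
dock ((550.6123046875, 235.76400756835938), (248.51943969726562, 176.17605590820312), 85.8331527709961) [[453.72827  118.233315]
 [629.4386   105.43217 ]
 [647.49634  353.2947  ]
 [471.786    366.09586 ]]
zmax tab 
[... 390 characters left out ...]
 -226.42935180664062), (25.736766815185547, 183.25721740722656), 7.358952522277832)
stand all ((497.45770263671875, -226.272216796875), (115.88201141357422, 203.25436401367188), 7.929626941680908) [[ 426.05057 -133.61012]
 [ 454.09085 -334.92102]
 [ 568.86487 -318.93433]
 [ 540.8246  -117.62341]]
lipcand (527, 3) [ 0.5229389  -0.21857311  0.02246952] [-0.11702869  0.49735958]
bottle [0.48495162 0.01789323 0.05137442] [0.56560391 0.0486522  0.08621511] [ 0.32645641 -0.01899115  0.02012212]
dock ((550.0103759765625, 234.01763916015625), (248.0979461669922, 177.2233123779297), 86.05784606933594) [[453.08008  116.354164]
 [629.8841   104.17017 ]
 [646.9407   351.68112 ]
 [470.13666  363.8651  ]]
```

```bash
cat >> h.py <<'E'
from scipy.spatial.transform import Rotation as Rn
def go(target,yaw):  # yaw: world angle (deg) of tool y; prints remaining shift in scale units, spin in units
    o=manip.get_obs(); R=Rn.from_quat(o["ee_rot"]).as_matrix()
    d=R.T@(np.array(target)-o["position"])/.15
    y=np.degrees(np.arctan2(R[1,1],R[0,1])); s=-((yaw-y+180)%360-180)/30
    print("pos",o["position"].round(4),"yaw",y.round(2),"tilt",np.degrees(np.arccos(-R[2,2])).round(2),"t",round(float(o["clock"]),2))
    print("delta",d.round(3),"spin",round(s,3))
E
python3 -c "
from h import *
go([.550,.2354,.253],-4.0)"
```

```text
pos [0.2024 0.5913 0.2532] yaw 71.1 tilt 0.01 t 0.4
delta [-2.961e+00 -1.494e+00  2.000e-03] spin 2.503
```

>>> carry_out(
  deltas=[
    [-0.33,-0.17,0,0.33,1],
    [-0.67,-0.33,0,0.67,1],
    [-1,-0.5,0,1,1],
    [-1,-0.5,0,1,1],
  ],
)

```text
clock: 0.9
position: [0.3243, 0.4682, 0.2538]
ee_rot: [0.418, 0.908, 0.0, 0.001]
ft_force: [-0.8, -0.5, 1.3]
grip_width: 0.999
grasp_force: 0.0
```

```bash
python3 -c "
from h import *
go([.550,.2354,.253],-4.0)"
```

```text
pos [0.3243 0.4682 0.2538] yaw 40.54 tilt 0.11 t 0.9
delta [-2.158  0.135  0.009] spin 1.485
```

>>> carry_out(
  deltas=[
    [-0.33,0.02,0,0.33,0.6],
    [-0.67,0.04,0,0.67,0.2],
    [-1,0.06,0,1,0.2],
    [-1,0.06,0,1,0.2],
  ],
)

```text
clock: 1.4
position: [0.4282, 0.3617, 0.2536]
ee_rot: [0.638, 0.77, 0.0, 0.001]
ft_force: [-0.6, 0.8, -0.6]
grip_width: 0.6
grasp_force: 0.0
```

```bash
python3 -c "
from h import *
go([.550,.2354,.253],-4.0)"
```

```text
pos [0.4282 0.3617 0.2536] yaw 10.7 tilt 0.08 t 1.4
delta [-0.978  0.642  0.005] spin 0.49
```

>>> carry_out(
  deltas=[
    [-0.33,0.21,0,0.25,0.2],
    [-0.67,0.42,0,0.49,0.2],
    [-0.97,0.64,0,0.49,0.2],
    [-0.97,0.64,0,0.49,0.2],
    [-0.97,0.64,0,0.49,0.2],
  ],
)

```text
clock: 2.02
position: [0.5469, 0.2421, 0.253]
ee_rot: [0.728, 0.686, -0.0, -0.001]
ft_force: [-0.1, 0.1, -0.1]
grip_width: 0.6
grasp_force: 0.0
```

Run:
```python
from h import *
go([.550,.2354,.145],-4.0)
c=camera("wrist"); cv2.imwrite("pics/w1.png",c["img"][:,:,::-1]); P=cloud(c); m=c["depth"]>0; X=P[m]
s=X[(X[:,2]>.13)&(X[:,2]<.17)&(abs(X[:,0]-.55)<.08)&(abs(X[:,1]-.235)<.13)]
print(len(s),np.percentile(s[:,2],[5,50,95]))
t=s[abs(s[:,2]-np.median(s[:,2]))<.004]
print(cv2.minAreaRect((t[:,:2]*1000).astype(np.float32)),t.mean(0))
print(np.degrees(np.arctan(np.polyfit(t[:,1],t[:,0],1)[0])))
```

```text
pos [0.5469 0.2421 0.253 ] yaw -3.43 tilt 0.06 t 2.02
delta [-0.044  0.024  0.72 ] spin 0.019
4024 [0.14683289 0.14834717 0.14951466]
((548.2998657226562, 234.89332580566406), (209.77679443359375, 10.02002239227295), 85.92076110839844) [0.54921769 0.2481874  0.14831027]
4.083889232922027
```

View pics/w1.png

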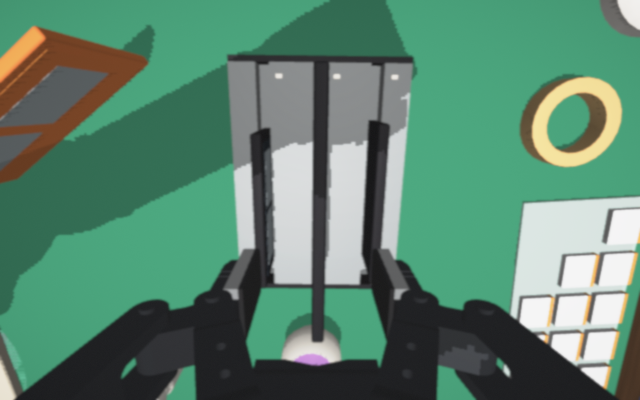

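The wrist view has the tablet's top edge at about column 320, midway between the open fingers (250 and 388). I'll go down part way and recheck.

>>> carry_out(
  deltas=[
    [-0.01,0.0,0.2,0,0.0],
    [-0.01,0.0,0.4,0,0.0],
    [-0.01,0.0,0.4,0,0.0],
    [-0.01,0.0,0.4,0,0.0],
  ],
)

```text
clock: 2.58
position: [0.5475, 0.2402, 0.1946]
ee_rot: [0.728, 0.685, 0.001, -0.0]
ft_force: [0.1, 0.7, -0.1]
grip_width: 0.499
grasp_force: 0.0
```

```bash
python3 -c "
from h import *
go([.549,.2352,.145],-4.0)"
```

```text
pos [0.5475 0.2402 0.1946] yaw -3.49 tilt 0.09 t 2.58
delta [-0.033  0.012  0.331] spin 0.017
```

>>> carry_out(
  deltas=[
    [-0.03,0.01,0.16,0.02,0.0],
    [-0.03,0.01,0.33,0.02,0.0],
    [-0.03,0.01,0.33,0.02,0.0],
    [-0.03,0.01,0.33,0.02,0.0],
  ],
)

```text
clock: 3.08
position: [0.5495, 0.2349, 0.1457]
ee_rot: [0.732, 0.681, 0.001, 0.0]
ft_force: [-0.2, 0.7, 0.5]
grip_width: 0.501
grasp_force: 0.0
```

```bash
python3 -c "
from h import *
go([.549,.2352,.145],-4.0)"
```

```text
pos [0.5495 0.2349 0.1457] yaw -4.17 tilt 0.14 t 3.08
delta [ 0.001 -0.004  0.005] spin -0.006
```

>>> carry_out(
  deltas=[
    [0,0,0,0,-0.5],
    [0,0,0,0,-0.7],
    [0,0,0,0,-1],
    [0,0,0,0,-1],
    [0,0,0,0,-1],
    [0,0,0,0,-1],
  ],
  force=50,
)

```text
clock: 3.82
position: [0.5492, 0.2345, 0.1446]
ee_rot: [0.733, 0.681, 0.001, 0.0]
ft_force: [-0.0, -0.1, 5.8]
grip_width: 0.109
grasp_force: 50.1
```

>>> carry_out(
  deltas=[
    [0,0,-0.05,0,-1],
    [0,0,-0.1,0,-1],
    [0,0,-0.15,0,-1],
    [0,0,-0.2,0,-1],
    [0,0,-0.3,0,-1],
    [0,0,-0.45,0,-1],
    [0,0,-0.6,0,-1],
    [0,0,-0.75,0,-1],
    [0,0,-0.75,0,-1],
    [0,0,-0.75,0,-1],
    [0,0,-0.75,0,-1],
  ],
)

```text
clock: 5.2
position: [0.5483, 0.2342, 0.2552]
ee_rot: [0.733, 0.681, -0.001, -0.0]
ft_force: [-0.2, -0.6, -4.0]
grip_width: 0.113
grasp_force: 48.8
```

Run:
```python
from h import *
# stand origin
o=np.array([.5140,-.2240]); a=np.radians(7.9); n=np.array([np.cos(a),np.sin(a)])
t=o+.008*n; print(t)
go([*t,.257],7.9)
c=camera("wrist"); P=cloud(c); m=c["depth"]>0; X=P[m]; q=manip.get_obs(); 
R=Rn.from_quat(q["ee_rot"]).as_matrix(); L=(X-q["position"])@R
s=L[(abs(L[:,1])<.04)&(L[:,2]>-.02)&(L[:,2]<.04)&(abs(L[:,0])<.13)]
t=s[(s[:,0]<-.02)|(s[:,0]>.04)]
print(len(t)); 
if len(t): print(np.percentile(t,[1,50,99],axis=0).round(4))
c=camera("scene"); cv2.imwrite("pics/s2.png",c["img"][:,:,::-1]); X=cloud(c)[c["depth"]>0]
L=(X-q["position"])@R
s=L[(abs(L[:,1])<.03)&(L[:,2]>.03)&(L[:,2]<.16)&(abs(L[:,0])<.13)]
mu=s.mean(0); V=np.linalg.svd(s-mu,full_matrices=False)[2][2]; print(len(s),np.percentile(s,[1,50,99],axis=0).round(4),"normal(tool)",V.round(3))
```

```text
[ 0.52192408 -0.22290044]
pos [0.5483 0.2342 0.2552] yaw -4.19 tilt 0.1 t 5.2
delta [-3.052  0.047 -0.009] spin -0.403
6510
[[-0.0322 -0.005  -0.0052]
 [ 0.0714 -0.0002 -0.0036]
 [ 0.1019  0.0049 -0.0011]]
4990 [[-0.101   0.0033  0.031 ]
 [ 0.0157  0.006   0.0769]
 [ 0.1052  0.0076  0.1321]] normal(tool) [0.003 1.    0.003]
```

View pics/s2.png

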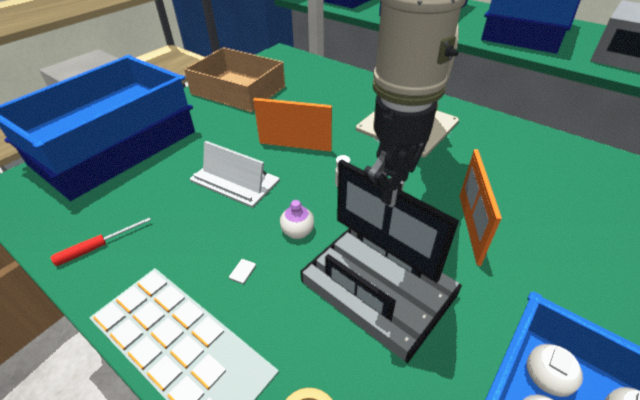

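The tablet hangs vertical and centred in the grip. Its bottom is at about z=0.119, clear of the 86 mm bottle. Carrying across.

>>> carry_out(
  deltas=[
    [-0.12,0,0,0,-1],
    [-0.3,0,0,0,-1],
    [-0.5,0.01,0,0,-1],
    [-0.7,0.01,0,0,-1],
    [-0.9,0.02,0,0,-1],
    [-1,0.02,0,0,-1],
  ],
)

```text
clock: 6.05
position: [0.5405, 0.0808, 0.2566]
ee_rot: [0.734, 0.679, 0.0, 0.0]
ft_force: [0.4, -0.4, -3.0]
grip_width: 0.111
grasp_force: 48.8
```

>>> carry_out(
  deltas=[
    [-0.15,0,0,0,-1],
    [-0.35,0,0,0,-1],
    [-0.55,0,0,0,-1],
    [-0.75,0.01,0,0,-1],
    [-0.9,0.01,0,0,-1],
    [-1,0.02,0,0,-1],
  ],
)

```text
clock: 6.8
position: [0.5324, -0.0667, 0.2564]
ee_rot: [0.733, 0.68, 0.0, -0.0]
ft_force: [-0.3, 0.1, -3.3]
grip_width: 0.106
grasp_force: 48.8
```

>>> carry_out(
  deltas=[
    [-0.15,0,0,-0.05,-1],
    [-0.35,0,0,-0.1,-1],
    [-0.55,0,0,-0.2,-1],
    [-0.75,0.01,0,-0.3,-1],
    [-0.9,0.01,0,-0.4,-1],
    [-1,0.01,0,-0.4,-1],
    [-1,0.01,0,-0.4,-1],
    [-1,0.01,0,-0.4,-1],
    [-1,0.01,0,-0.4,-1],
  ],
)

```text
clock: 7.92
position: [0.5236, -0.2138, 0.2562]
ee_rot: [0.657, 0.754, 0.0, -0.0]
ft_force: [-0.5, 0.4, -2.9]
grip_width: 0.109
grasp_force: 48.8
```

Run:
```python
from h import *
go([.5219,-.2229,.255],7.9)
q=manip.get_obs(); R=Rn.from_quat(q["ee_rot"]).as_matrix()
c=camera("scene"); X=cloud(c)[c["depth"]>0]; L=(X-q["position"])@R
s=L[(abs(L[:,1])<.03)&(L[:,2]>.03)&(L[:,2]<.16)&(abs(L[:,0])<.13)]
mu=s.mean(0); V=np.linalg.svd(s-mu,full_matrices=False)[2][2]; print(len(s),np.percentile(s,[1,50,99],axis=0).round(4),"normal(tool)",V.round(3))
# stand: refit in stand frame
a=np.radians(7.9); n=np.array([np.cos(a),np.sin(a)]); w=np.array([-n[1],n[0]])
for nm,XX in [("now",X)]+[(k,(lambda c:cloud(c)[c["depth"]>0])(dict(np.load(k+"0.npz")))) for k in ("top","scene")]:
    D=XX[:,:2]-[.514,-.224]; u=D@n; v=D@w; z=XX[:,2]
    lip=(abs(v)<.09)&(z>.0185)&(z<.026)&(u>.015)&(u<.05)
    plate=(abs(v)<.09)&(z>.006)&(z<.014)&(u>-.1)&(u<.06)
    print(nm,'lip',lip.sum(),np.percentile(u[lip],[2,50,98]).round(4),np.median(z[lip]),np.polyfit(v[lip],u[lip],1).round(4),'plate',np.percentile(u[plate],[1,99]).round(4),np.median(z[plate]))
    back=(abs(v)<.1)&(z>.035)&(z<.1)&(u>-.06)&(u<.01); f=np.polyfit(z[back]-.01,u[back],1)
    print('  back v',np.percentile(v[back],[.5,99.5]).round(4),'u at plate',f.round(4),z[back].max())
```

```text
pos [ 0.5236 -0.2138  0.2562] yaw 7.88 tilt 0.03 t 7.92
delta [-0.058 -0.02   0.008] spin -0.001
2787 [[-0.1008 -0.0005  0.0309]
 [ 0.0129  0.0061  0.0783]
 [ 0.1057  0.0083  0.1324]] normal(tool) [0.005 1.    0.004]
now lip 199 [0.0243 0.0298 0.0338] 0.0215036629039899 [-0.0034  0.0295] plate [-0.0709  0.0401] 0.010068709923093656
  back v [-0.0893  0.0907] u at plate [-0.3676 -0.0008] 0.08568659290435533
top lip 297 [0.0248 0.0287 0.0328] 0.021650757021807215 [0.0014 0.0287] plate [-0.0745  0.0389] 0.009748532751137932
  back v [-0.0874  0.0912] u at plate [-0.2052 -0.0147] 0.08786518317100546
scene lip 198 [0.0243 0.03   0.0336] 0.02168861738619133 [0.0009 0.0296] plate [-0.0703  0.0403] 0.010080630791561917
  back v [-0.0892  0.0906] u at plate [-0.3878  0.    ] 0.08706222225007741
```

>>> carry_out(
  deltas=[
    [-0.04,-0.03,0,0,-1],
    [-0.04,-0.03,0,0,-1],
    [-0.04,-0.03,0.15,0,-1],
    [-0.04,-0.03,0.3,0,-1],
    [-0.04,-0.03,0.45,0,-1],
    [-0.04,-0.03,0.58,0,-1],
    [-0.04,-0.03,0.64,0,-1],
    [-0.04,-0.03,0.66,0,-1],
    [-0.04,-0.03,0.66,0,-1],
    [-0.04,-0.03,0.66,0,-1],
  ],
)

```text
clock: 9.22
position: [0.5201, -0.2217, 0.158]
ee_rot: [0.657, 0.754, 0.0, 0.0]
ft_force: [0.3, -0.1, -3.9]
grip_width: 0.105
grasp_force: 48.8
```

Run:
```python
from h import *
go([.5219,-.2229,.1465],7.9)
q=manip.get_obs(); print(q["ft_force"])
c=camera("scene"); cv2.imwrite("pics/s3.png",cv2.resize(c["img"][120:220,160:320,::-1],None,fx=4,fy=4)); X=cloud(c)[c["depth"]>0]
a=np.radians(7.9); n=np.array([np.cos(a),np.sin(a)]); w=np.array([-n[1],n[0]])
D=X[:,:2]-[.514,-.224]; u=D@n; v=D@w; z=X[:,2]
k=(abs(v)<.12)&(z>.03)&(z<.12)&(u>-.02)&(u<.05)
print(k.sum(),np.percentile(u[k],[2,50,98]),np.percentile(v[k],[.5,99.5]),np.polyfit(z[k],u[k],1))
for zz in (.015,.02,.025,.03,.04): 
    m=(abs(z-zz)<.003)&(abs(v)<.08)&(u<.022)&(u>-.02); print(zz,m.sum(),np.median(u[m]))
```

```text
pos [ 0.5201 -0.2217  0.158 ] yaw 7.8 tilt 0.07 t 9.22
delta [-0.009  0.011  0.077] spin -0.003
[ 0.28823119 -0.12781775 -3.92161719]
1916 [0.0065037  0.01258141 0.01456179] [-0.10017795  0.10739988] [0.010852   0.01140295]
0.015 7 0.010171560253469642
0.02 2 0.009519757619469821
0.025 40 0.011792256970403056
0.03 79 0.012422111449818744
0.04 91 0.01254616467553105
```

View pics/s3.png

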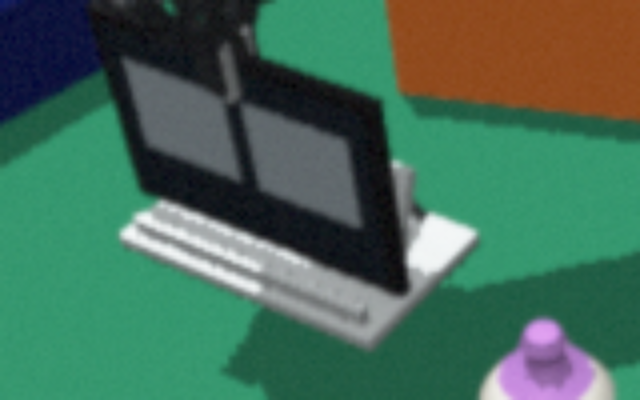

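The tablet is behind the lip with its front face at u=12.5 mm, but about 3 mm off-centre. I'll correct that and lower gently.

>>> carry_out(
  deltas=[
    [-0.02,0,0,0,-1],
    [-0.02,0,0.02,0,-1],
    [-0.02,0,0.04,0,-1],
    [-0.02,0,0.055,0,-1],
    [-0.02,0,0.065,0,-1],
    [-0.02,0,0.07,0,-1],
    [-0.02,0,0.07,0,-1],
  ],
)

```text
clock: 10.15
position: [0.5201, -0.2245, 0.1468]
ee_rot: [0.657, 0.754, 0.0, -0.0]
ft_force: [0.7, -0.2, -3.1]
grip_width: 0.106
grasp_force: 48.9
```

>>> carry_out(
  deltas=[
    [0,0,0.005,0,-1],
    [0,0,0.01,0,-1],
    [0,0,0.01,0,-1],
  ],
)

```text
clock: 10.52
position: [0.5201, -0.2245, 0.1452]
ee_rot: [0.657, 0.754, 0.0, -0.0]
ft_force: [-0.3, -0.4, -3.9]
grip_width: 0.107
grasp_force: 48.9
```

>>> carry_out(
  deltas=[
    [0,0,0.005,0,-1],
    [0,0,0.01,0,-1],
    [0,0,0.01,0,-1],
  ],
)

```text
clock: 10.9
position: [0.5205, -0.2246, 0.1447]
ee_rot: [0.657, 0.754, 0.0, 0.0]
ft_force: [-3.0, 3.5, 5.4]
grip_width: 0.108
grasp_force: 50.3
```

Contact made at about 9 N on the plate. Next I open to a loose gap of about 30 mm and ease back, so the tablet tips onto the backrest held by the rear finger.

>>> carry_out(
  deltas=[
    [0,0,0,0,-0.7],
    [0,-0.02,0,0,-0.6],
    [0,-0.04,0,0,-0.5],
    [0,-0.06,0,0,-0.4],
    [0,-0.08,0,0,-0.3],
    [0,-0.1,0,0,-0.3],
    [0,-0.12,0,0,-0.3],
    [0,-0.12,0,0,-0.3],
  ],
)

```text
clock: 11.9
position: [0.5021, -0.227, 0.1438]
ee_rot: [0.657, 0.754, 0.0, -0.0]
ft_force: [-0.4, -0.6, 0.1]
grip_width: 0.346
grasp_force: 0.0
```

```bash
cat > st.py <<'E'
from h import *
import sys
go([.5219,-.2229,.1465],7.9); print(manip.get_obs()["ft_force"].round(1))
c=camera("scene"); cv2.imwrite(sys.argv[1],cv2.resize(c["img"][100:220,160:320,::-1],None,fx=4,fy=4)); X=cloud(c)[c["depth"]>0]
a=np.radians(7.9); n=np.array([np.cos(a),np.sin(a)]); w=np.array([-n[1],n[0]])
D=X[:,:2]-[.514,-.224]; u=D@n; v=D@w; z=X[:,2]
k=(abs(v)<.12)&(z>.03)&(z<.11)&(u>-.05)&(u<.03)
p=np.c_[u,v,z][k]
for _ in range(4):
    mu=p.mean(0);V=np.linalg.svd(p-mu,full_matrices=False)[2][2]; r=abs((p-mu)@V); p=p[r<.004]
V*=np.sign(V[0]); print("face n",V.round(3),"tilt",np.degrees(np.arcsin(V[2])).round(1),"u at z=.0134",(mu[0]-((.0134-mu[2])*V[2])/V[0]).round(4),"v",np.percentile(p[:,1],[.5,99.5]).round(4))
E
python3 st.py pics/s4.png
```

```text
pos [ 0.5021 -0.227   0.1438] yaw 7.79 tilt 0.01 t 11.9
delta [ 0.009  0.135 -0.018] spin -0.004
[-0.4 -0.6  0.1]
face n [0.985 0.    0.172] tilt 9.9 u at z=.0134 0.0125 v [-0.1038  0.1042]
```

Tilted 10° and resting on the rear finger, with the bottom edge unmoved. Continuing.

>>> carry_out(
  deltas=[
    [0,-0.02,0,0,-0.3],
    [0,-0.04,0,0,-0.3],
    [0,-0.06,0,0,-0.3],
    [0,-0.08,0,0,-0.3],
    [0,-0.1,0,0,-0.3],
    [0,-0.12,0,0,-0.3],
    [0,-0.14,0,0,-0.3],
    [0,-0.16,0,0,-0.3],
    [0,-0.18,0,0,-0.3],
    [0,-0.19,0,0,-0.3],
    [0,-0.19,0,0,-0.3],
  ],
)

```text
clock: 13.32
position: [0.474, -0.2309, 0.1438]
ee_rot: [0.657, 0.754, 0.0, 0.0]
ft_force: [0.9, -0.0, 0.4]
grip_width: 0.352
grasp_force: 0.0
```

```bash
python3 st.py pics/s5.png
```

```text
pos [ 0.474  -0.2309  0.1438] yaw 7.81 tilt 0.01 t 13.32
delta [ 0.009  0.323 -0.018] spin -0.003
[ 0.9 -0.   0.4]
face n [0.926 0.    0.378] tilt 22.2 u at z=.0134 0.0124 v [-0.1039  0.1042]
```

View pics/s5.png

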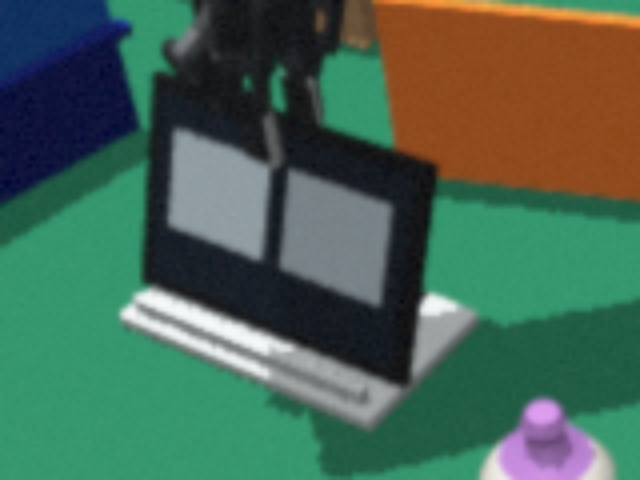

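The tablet leans back at 22° on the backrest, centred within about 1 mm and behind the lip. The fingers carry no load. Opening more and rising straight up.

>>> carry_out(
  deltas=[
    [0,0,0,0,0],
    [0,0,0,0,0],
    [0,0,-0.04,0,0],
    [0,0,-0.1,0,0],
    [0,0,-0.2,0,0],
    [0,0,-0.4,0,0],
    [0,0,-0.65,0,0],
    [0,0,-0.9,0,0],
    [0,0,-0.9,0,0],
    [0,0,-0.9,0,0],
  ],
)

```text
clock: 14.62
position: [0.4739, -0.2308, 0.2789]
ee_rot: [0.657, 0.754, 0.0, -0.0]
ft_force: [-0.7, 0.1, -1.0]
grip_width: 0.499
grasp_force: 0.0
```

```bash
python3 st.py pics/s6.png
python3 - <<'E'
from h import *
c=camera("scene"); cv2.imwrite("pics/s7.png",c["img"][:,:,::-1])
E
```

```text
pos [ 0.4739 -0.2308  0.2789] yaw 7.8 tilt 0.02 t 14.62
delta [0.008 0.324 0.883] spin -0.003
[-0.7  0.1 -1. ]
face n [0.927 0.001 0.375] tilt 22.0 u at z=.0134 0.0122 v [-0.1044  0.1043]
```

View pics/s7.png

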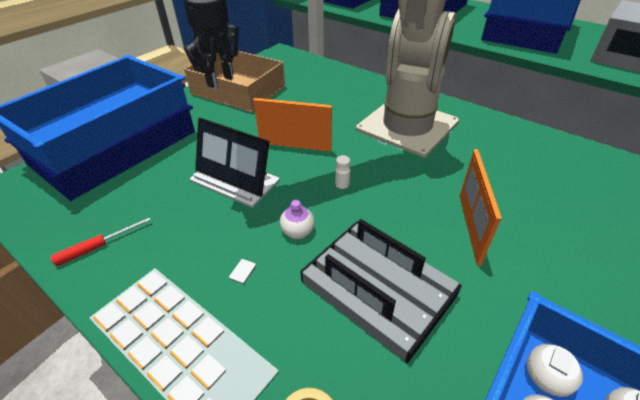

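The tablet rests on the stand at (230,155), screen out. Both handsets are still in the dock, and the gripper is clear.

```bash
python3 -c "
from h import *
print(ticket.hand_in())"
```

```text
the job is handed in; nothing more can be done
None
```

The tablet is on the aluminium stand, leaning back about 22° against the backrest behind the lip, centred to about 1 mm with the screen facing out; both handsets are still in the dock, and the job was handed in at about 15 s.

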